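Set out the hot-plate station

ROBOT

A 6-joint arm with a two-finger parallel gripper is mounted at the origin on the work surface. World frame = base frame: x ahead of the robot, y to its left, z up, the work surface at z = 0. Lengths are in m, angles in rad, forces in N, time in s.
With the tool pointing down it reaches from about 0.25 to 0.775 m from the base axis. Payload 4 kg.
Tool frame: the origin (TCP) lies midway between the tips of the shut fingers; the grasp point (between the pads) lies 19 mm behind it; z points along the fingers, y is the direction in which the jaws open and shut (so a half turn about z gives the same grasp; the last joint's range is limited). The gripper opens to 94 mm and grips with 3 to 60 N. Pads are 16 mm wide; open, the fingers measure 119 mm over their backs; the gripper's body (75 mm by 177 mm) begins 78 mm behind the grasp point.
Start: joints at [-1.302, 0.087, 1.371, -0, 1.684, -0.103], TCP at [0.2, -0.512, 0.206] pointing down, gripper open.
Joint ranges: [-3.1, 3.1], [-0.76, 2.03], [0.27, 2.55], [-1.08, 4.22], [0.17, 2.65], [-2.57, 2.57]. Speed limits (rad/s): [2.79, 2.79, 3.14, 3.14, 3.14, 3.14].

INTERFACE

Orientations are given as [roll, pitch, yaw] about the fixed x, y, z axes, in that order (R = Rz(yaw) Ry(pitch) Rx(roll)).
In Python, from bench import robot, cams gives the robot as it stands.
- The arm moves only by the tool step_arm, never from a script. Its argument "plan" is a list that holds one entry, the list of rows, each a list of 5 numbers: the shift along the world's x, y, z in mm, then the turn about the world's z in rad, then the opening in per cent of the stroke, from 0 (shut) to 100 (fully open). In form: [[[tx, ty, tz, turn, fingers], ...]]. A call has 1 to 8 rows; each row is the pose to reach, as a shift and turn from the pose commanded when the call began; what a row does not reach only later rows make up. A row lasts 1/12 s, in which the tool goes at most 41.7 mm and 7.16 degrees, less where a joint would pass 70% of its speed; a pose out of reach is approached as far as the arm can. A call with a gripper value outside its range is refused whole. The fingers move at their own pace and stop on an object; the grip force is fixed at half the most. Time passes only in rows, so rows that repeat a pose let the fingers close. It gives the time, the measured TCP pose, the force and the opening at its end, in the units of the state.
- robot.get_obs(): the state, without advancing time (a new reading comes with each control period).
- cams.snapshot(name): name is "scene" or "side" or "wrist"; returns a dict with "frame" (400x640x3 uint8, red, green, blue), "camera_matrix" (3x3 intrinsics, pixels), "origin" and "attitude" of the camera in the world; the wrist camera has in their place "T_tool_cam" (4x4, takes a point from camera to tool coordinates, whose origin is the TCP and whose axes are the flange's). Camera axes: x right, y down, z forward; pixel columns grow to the right and rows downward; lengths in m; the calibration is good to about 2 mm. A picture is of the moment at which its call begins: read the wrist's pose just before it. There is no depth.
- robot.close_job(): hands the job in, once; it reports no verdict.
The state is a dict: "time": time; "joint_positions": joint angles; "qvel": joint speeds; "joint_torque": joint torques, N m; "tool_pos": TCP position; "ee_rot": TCP orientation; "wrist_force": force on the tool from outside, world axes, zero at the start; "wrist_torque": the same for the moment, N m; "width": finger opening in m.
Only numpy, scipy, OpenCV 4.12 (cv2) and the standard library are available. Lean on these libraries where they do the work, as an engineer would, in place of code of your own. Each camera call takes 0.05 s, during which the arm holds its last target. There are 200 camera calls.

TASK

Set out the hot-plate station, with left, right and behind as seen from the robot: stand the red-capped bottle in the middle of the coaster to the left of the hot plate, the green-capped bottle on the one to its right and the blue-capped bottle on the one behind it (its far side), going by where the coasters lie, not their colour. Put the aluminium block in the middle of the hot plate, squared up with it, and stand the amber jar in the middle of the block's top. Set things down gently and upright, without dropping or tipping any of them, and leave the rack of tubes alone.

Things in the scene. Friction and masses are not known exactly. Their poses are not given: they have to be found in the camera images.
- hotplate: the hot plate: cold grey instrument box fixed to the bench, 120 mm deep (its x), 130 mm wide (its y), with a white 110 mm square top face 60 mm above the bench. A black and a blue knob project 12 mm from its front, which faces the robot. Origin at the centre of its underside; x points away from the robot, y to the left as seen from the robot, z up; turned at most 0.2 rad.
- coaster_black: black rubber round coaster, 76 mm in diameter, 5 mm thick, fixed to the bench. Origin at the centre of its underside; its top is 5 mm above that. One coaster lies left of the hot plate, one right of it (centres about 135 mm from its centre) and one behind it (about 115 mm); which colour lies where varies.
- coaster_cork: brown cork round coaster, 76 mm in diameter, 5 mm thick, fixed to the bench. Origin at the centre of its underside; its top is 5 mm above that. One coaster lies left of the hot plate, one right of it (centres about 135 mm from its centre) and one behind it (about 115 mm); which colour lies where varies.
- coaster_grey: grey plastic round coaster, 76 mm in diameter, 5 mm thick, fixed to the bench. Origin at the centre of its underside; its top is 5 mm above that. One coaster lies left of the hot plate, one right of it (centres about 135 mm from its centre) and one behind it (about 115 mm); which colour lies where varies.
- bottle_red: reagent bottle, red screw cap, white plastic, a round bottle 52 mm in diameter (below the shoulder), 95 mm tall, about 120 g, standing upright and loose on the bench. Origin at the centre of its underside, z up. The straight body runs from the bottom to about 55 mm up; the cap is 25 mm in diameter.
- bottle_green: reagent bottle, green screw cap, white plastic, a round bottle 52 mm in diameter (below the shoulder), 95 mm tall, about 120 g, standing upright and loose on the bench. Origin at the centre of its underside, z up. The straight body runs from the bottom to about 55 mm up; the cap is 25 mm in diameter.
- bottle_blue: reagent bottle, blue screw cap, white plastic, a round bottle 52 mm in diameter (below the shoulder), 95 mm tall, about 120 g, standing upright and loose on the bench. Origin at the centre of its underside, z up. The straight body runs from the bottom to about 55 mm up; the cap is 25 mm in diameter.
- block: bare aluminium sample block, 60 x 60 mm and 50 mm tall, about 400 g, four dark dots on top, standing loose on the bench. Origin at the centre of its underside, z up, x and y square to its sides; grip it across either pair of parallel sides (60 mm).
- jar: small amber glass jar with a yellow lid, 50 mm tall, about 60 g: the glass foot is 40 mm in diameter up to 20 mm, the neck above it narrower, the lid (top 16 mm) 37 mm in diameter, standing upright and loose. Origin at the centre of its underside, z up.
- tube_rack: white rack of capped sample tubes, 50 x 100 mm, 72 mm tall, about 300 g, standing loose on the bench; to be left alone. Origin at the centre of its underside, y along its length.
There are look-alikes about, which are no part of the job. What is shaped like the coaster_grey but purple or yellow is not meant.

How it is judged:
By the outcome, as a careful person would: the job done as asked, in the order asked, and still so for the second after the job is handed in, with the robot touching nothing.
It also fails if it takes over 128 s, if anything falls off the work surface, if the arm or the gripper's body presses on something with over 40 N, if the wrist force passes 120 N, or if a joint passes its speed limit or range.

## Working session

There is one attempt and no reset: what is moved stays moved. The work goes in short steps, Python scripts to look and compute and a tool call to move; the robot and the scene stay as the last step left them, time stands still between calls to the robot, and variables do not carry over. Pictures are saved under pics/ and viewed, about 12 in all and at most 16, crops included, and the job is handed in when it is done.

Besides the shell and the picture viewer there is one more tool, called after "Emit:" in YAML: its name, and indented under it one key for each argument. step_arm: Moves the arm, as the interface text tells. Its arguments: {"type":"object","properties":{"plan":{"type":"array"}},"required":["plan"]}

```bash
mkdir -p pics; ls; cat > h.py <<'E'
import numpy as np, cv2
from bench import robot, cams
from scipy.spatial.transform import Rotation as Ro
def snap(n):
    o=robot.get_obs(); s=cams.snapshot(n)
    K=np.array(s["camera_matrix"])
    if n=="wrist":
        T=np.eye(4); T[:3,:3]=Ro.from_euler('xyz',o["ee_rot"]).as_matrix(); T[:3,3]=o["tool_pos"]
        T=T@np.array(s["T_tool_cam"]); R,t=T[:3,:3],T[:3,3]
    else:
        t=np.array(s["origin"]); a=np.array(s["attitude"])
        R=a if a.shape==(3,3) else Ro.from_euler('xyz',a).as_matrix()
    return s["frame"],K,R,t
def save(f,p): cv2.imwrite(p,f[:,:,::-1])
def toplane(uv,z,K,R,t):
    uv=np.atleast_2d(np.array(uv,float)); d=np.c_[uv,np.ones(len(uv))]@np.linalg.inv(K).T@R.T
    return t+d*((z-t[2])/d[:,2])[:,None]
def proj(P,K,R,t):
    c=(np.atleast_2d(P)-t)@R; p=c@K.T; return p[:,:2]/p[:,2:]
E
python3 - <<'E'
from h import *
o=robot.get_obs(); print(o)
for n in("scene","side","wrist"):
    s=cams.snapshot(n); print(n,{k:v for k,v in s.items() if k!="frame"}); save(s["frame"],f"pics/{n}0.png")
E
```

```text
pics
{'time': 0.0, 'joint_positions': array([-1.30212711e+00,  8.79189688e-02,  1.37223059e+00, -1.40970551e-05,
        1.68360865e+00, -1.03067143e-01]), 'qvel': array([ 5.14326868e-04,  7.03886839e-05,  5.42522225e-04,  1.69324478e-04,
       -4.82866094e-04, -3.99547757e-04]), 'joint_torque': array([-3.75676518e-05, -3.40180314e+01, -3.02428365e+01,  7.17679155e-02,
        3.28087248e-02, -1.69701739e-04]), 'tool_pos': array([ 0.19963999, -0.51189874,  0.20433589]), 'ee_rot': array([-3.13943715e+00, -2.08866281e-04,  3.71734562e-01]), 'wrist_force': array([-1.40650826, -0.93298364, -0.79747815]), 'wrist_torque': array([-0.03312969,  0.04274534,  0.01671138]), 'width': 0.09399849060782528}
scene {'camera_matrix': array([[404.57590458,   0.        , 319.9282073 ],
       [  0.        , 404.57590458, 198.86234853],
       [  0.        ,   0.        ,   1.        ]]), 'origin': array([ 0.84022403, -0.49853668,  0.74258572]), 'attitude': array([-2.47060174e+00, -1.21619356e-03,  5.09620174e-01])}
side {'camera_matrix': array([[431.10604969,   0.        , 317.42760566],
       [  0.        , 431.10604969, 199.14095938],
       [  0.        ,   0.        ,   1.        ]]), 'origin': array([ 0.42899427, -0.69861796,  0.91713236]), 'attitude': array([-2.45542486,  0.00916491, -0.23603432])}
wrist {'camera_matrix': array([[301.64433891,   0.        , 322.93632249],
       [  0.        , 301.64433891, 203.17230745],
       [  0.        ,   0.        ,   1.        ]]), 'T_tool_cam': array([[-6.77419268e-05, -9.69324253e-01, -2.45785450e-01,
         7.14059198e-02],
       [ 9.99999998e-01, -6.92188815e-05, -2.62987938e-06,
        -5.41616273e-04],
       [-1.44637881e-05, -2.45785450e-01,  9.69324256e-01,
        -1.80142033e-01],
       [ 0.00000000e+00,  0.00000000e+00,  0.00000000e+00,
         1.00000000e+00]])}
```

View pics/scene0.png

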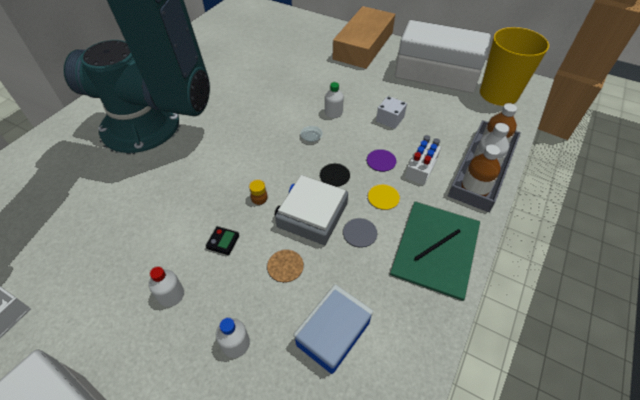

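View pics/side0.png

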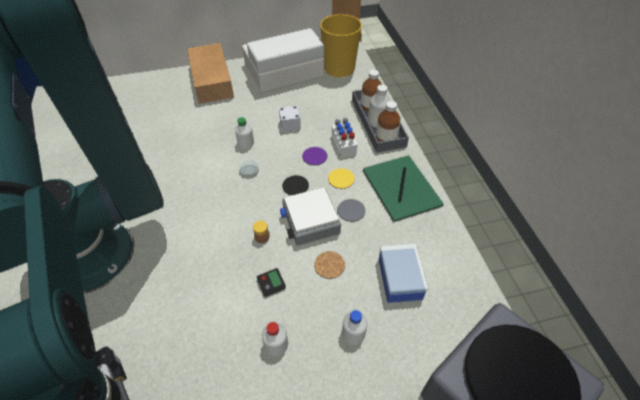

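The scene view shows the hot plate at about (312,208). The black coaster at (335,174) is on its left, the cork one at (285,265) on its right and the grey one at (360,232) behind it. The decoys are the purple disc (381,160) and the yellow one (383,196).

The caps are red (157,274), green (335,88) and blue (228,326). The block is at (391,110), the jar at (258,190) and the rack at (424,160). The side view agrees. The brown bottles in the tray and the blue sponge or box are distractors.

```bash
cat > m1.py <<'E'
from h import *
import sys
boxes={ # name: (scene seed, side seed, z)
'red':((157,272),(272,328)),'green':((335,87),(241,121)),'blue':((228,325),(355,316)),'jarlid':((258,185),(260,228)),
'black':((335,174),(295,185)),'cork':((285,265),(330,265)),'grey':((360,232),(351,210)),'top':((314,203),(311,211)),'block':((391,103),(289,112))}
zs=dict(red=.095,green=.095,blue=.095,jarlid=.05,black=.005,cork=.005,grey=.005,top=.06,block=.05)
V={n:snap(n) for n in("scene","side")}
for k,s in boxes.items():
    out=[]
    for n,sd in zip(V,s):
        f,K,R,t=V[n]; lab=cv2.cvtColor(f,cv2.COLOR_RGB2LAB)
        lab=cv2.medianBlur(lab,3).astype(int); 
        c=np.median(lab[sd[1]-1:sd[1]+2,sd[0]-1:sd[0]+2].reshape(-1,3),0)
        tol=[45,28,28] if k in('red','green','blue','jarlid') else [22,14,14]
        m=(np.abs(lab-c)<tol).all(2).astype(np.uint8)
        _,L=cv2.connectedComponents(m); m=(L==L[sd[1],sd[0]]).astype(np.uint8)
        cs=max(cv2.findContours(m,cv2.RETR_EXTERNAL,cv2.CHAIN_APPROX_NONE)[0],key=cv2.contourArea)
        P=toplane(cs[:,0,:],zs[k],K,R,t)[:,:2].astype(np.float32)
        (cx,cy),(w,h),a=cv2.minAreaRect(P*1000)
        M=cv2.moments(cs); out.append((n,m.sum(),np.round([cx,cy,w,h,a],1)))
    print(k,*out)
E
python3 m1.py
```

```text
red ('scene', np.uint64(162), array([ 419.6, -339.4,   22.3,   29.2,   77.8])) ('side', np.uint64(115), array([ 414.7, -340.5,   23.4,   19.9,   79.9]))
green ('scene', np.uint64(75), array([438.7, 297.1,  21. ,  38.9,  27.6])) ('side', np.uint64(66), array([433.9, 295.1,  24.7,  37.5,   5.1]))
blue ('scene', np.uint64(191), array([ 586.4, -354.6,   22.8,   26.2,   36.7])) ('side', np.uint64(111), array([ 582.1, -356. ,   22.6,   23.2,   28.4]))
jarlid ('scene', np.uint64(150), array([430.6, -53.6,  31.5,  33.5,  34.1])) ('side', np.uint64(131), array([428.1, -55.2,  30.5,  33.1,  76.1]))
black ('scene', np.uint64(490), array([549.2,  99.5,  70.8,  66.7,   5.4])) ('side', np.uint64(342), array([546.2,  97.1,  67.6,  61.5,   9.6]))
cork ('scene', np.uint64(912), array([ 576.7, -174.6,   72.6,   72.1,   29.2])) ('side', np.uint64(649), array([ 575.5, -174.8,   72.9,   73.3,   76.2]))
grey ('scene', np.uint64(786), array([676.8, -26.8,  72.9,  73.2,  29.2])) ('side', np.uint64(486), array([672.5, -29.3,  71.1,  72.9,  76. ]))
top ('scene', np.uint64(1967), array([562.9, -34.5, 107.8, 108.5,   4.9])) ('side', np.uint64(1424), array([562.2, -36.3, 108.1, 109.2,   4.9]))
block ('scene', np.uint64(112762), array([3.8990e+02, 3.7500e+01, 1.1140e+03, 1.3001e+03, 5.0000e-01])) ('side', np.uint64(66944), array([ 487.3,   86.4, 1197.8,  858. ,   90. ]))
```

Emit:
step_arm:
  plan:
    - [[213,173,0,0.9,100],[213,173,0,0.9,100],[213,173,0,0.9,100],[213,173,0,0.9,100],[213,173,0,0.9,100],[213,173,0,0.9,100],[213,173,0,0.9,100],[213,173,0,0.9,100]]

```text
time: 0.92
tool_pos: [0.4162, -0.3358, 0.2053]
ee_rot: [3.141, -0.002, 1.283]
wrist_force: [-0.0, 0.7, -0.4]
width: 0.0943
```

Emit:
step_arm:
  plan:
    - [[0,0,0,0.3,100],[0,0,0,0.3,100],[0,0,0,0.3,100],[0,0,0,0.3,100],[0,0,0,0.3,100]]

```text
time: 1.33
tool_pos: [0.4128, -0.3394, 0.2054]
ee_rot: [-3.142, -0.0, 1.57]
wrist_force: [-0.9, 0.5, 0.0]
width: 0.0942
```

```bash
python3 - <<'E'
from h import *
o=robot.get_obs(); print(o['time'],o['tool_pos'],o['ee_rot'],o['wrist_force'])
f,K,R,t=snap("wrist"); save(f,"pics/w1.png")
print(proj([[.413,-.339,.095],o['tool_pos']],K,R,t))
E
```

```text
1.3333 [ 0.41278457 -0.33935429  0.20535661] [-3.14150811e+00 -2.26061434e-04  1.57033135e+00] [-0.91600652  0.45295814  0.02688601]
[[323.08048364 200.95254126]
 [322.71900675 242.72884614]]
```

View pics/w1.png

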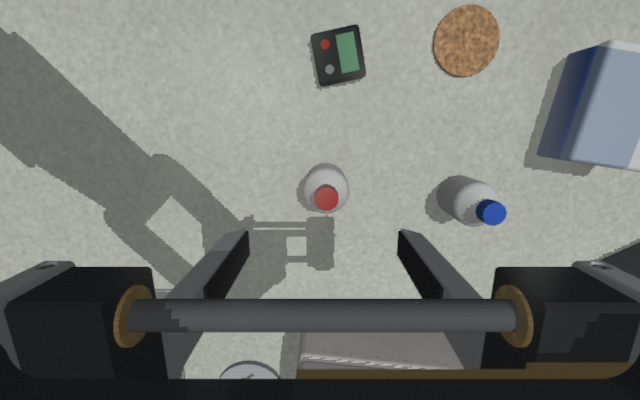

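The wrist view shows the red cap at (327,198), against (323,201) predicted. The blue cap is at (491,212) and the cork coaster at (466,40). I'll measure these precisely.

```bash
cat >> h.py <<'E'
def blob(f,seed,tol=(45,25,25)):
    lab=cv2.medianBlur(cv2.cvtColor(f,cv2.COLOR_RGB2LAB),3).astype(int); x,y=seed
    c=np.median(lab[y-1:y+2,x-1:x+2].reshape(-1,3),0)
    m=(np.abs(lab-c)<tol).all(2).astype(np.uint8)
    _,L=cv2.connectedComponents(m); m=(L==L[y,x]).astype(np.uint8)
    return max(cv2.findContours(m,cv2.RETR_EXTERNAL,cv2.CHAIN_APPROX_NONE)[0],key=cv2.contourArea)
def meas(V,seed,z,tol=(45,25,25)):
    f,K,R,t=V; c=blob(f,seed,tol)[:,0,:]
    P=(toplane(c,z,K,R,t)[:,:2]*1000).astype(np.float32)
    e=cv2.fitEllipse(P); return np.round(np.r_[e[0],e[1]],1), cv2.minAreaRect(P)
E
python3 - <<'E'
from h import *
V=snap("wrist")
for s,z in(((327,198),.095),((491,212),.095),((466,40),.005)): print(meas(V,s,z))
E
```

```text
(array([ 415.8, -335.9,   23.2,   25.4]), ((415.7619934082031, -336.021728515625), (24.070266723632812, 24.902915954589844), 26.918167114257812))
(array([ 583.7, -351.4,   22.4,   25.4]), ((584.0927124023438, -351.9200744628906), (24.081024169921875, 23.71361541748047), 70.59898376464844))
(array([ 576.2, -172.3,   77.2,   80.5]), ((576.080322265625, -171.14222717285156), (79.84184265136719, 78.52388000488281), 89.96729278564453))
```

Emit:
step_arm:
  plan:
    - [[3,3.5,-40,0,100],[3,3.5,-80,0,100],[3,3.5,-120,0,100],[3,3.5,-150,0,100],[3,3.5,-170,0,100],[3,3.5,-184,0,100],[3,3.5,-184,0,100],[3,3.5,-184,0,100]]

```text
time: 2.1
tool_pos: [0.4153, -0.3356, 0.0209]
ee_rot: [-3.14, -0.001, 1.571]
wrist_force: [0.1, -0.6, 0.2]
width: 0.0939
```

Emit:
step_arm:
  plan:
    - [[0,0,0,0,30],[0,0,0,0,30],[0,0,0,0,30],[0,0,0,0,30],[0,0,0,0,30],[0,0,0,0,30],[0,0,0,0,30],[0,0,0,0,30]]

```text
time: 2.77
tool_pos: [0.4158, -0.336, 0.0218]
ee_rot: [3.141, 0.0, 1.572]
wrist_force: [0.3, -1.6, 0.9]
width: 0.0516
```

Emit:
step_arm:
  plan:
    - [[0,0,20,0,30],[0,0,50,0,30],[0,0,90,0,30],[0,0,130,0,30],[0,0,130,0,30],[0,0,130,0,30]]

```text
time: 3.27
tool_pos: [0.4171, -0.3372, 0.1546]
ee_rot: [3.137, 0.005, 1.572]
wrist_force: [0.0, 0.0, -2.8]
width: 0.0513
```

```bash
python3 - <<'E'
from h import *
for n,sd in (("scene",((336,174),(360,232),(314,203))),("side",((295,185),(351,210),(311,211)))):
    V=snap(n)
    for s,z,tol in zip(sd,(.005,.005,.06),((22,12,12),(22,8,8),(22,12,12))): print(n,meas(V,s,z,tol))
E
```

```text
scene (array([549. ,  97.7,  66.5,  69.9]), ((548.7344360351562, 98.9817123413086), (69.7190933227539, 65.68730926513672), 5.40550422668457))
scene (array([676.3, -26.1,  72.6,  73.4]), ((676.7337646484375, -26.671009063720703), (72.36591339111328, 73.59907531738281), 27.168216705322266))
scene (array([562.9, -35.1, 122.4, 127.1]), ((562.94287109375, -34.50125503540039), (107.83961486816406, 108.54957580566406), 4.8511810302734375))
side (array([  57.3,  274.7,  601.1, 1143.6]), ((-43.46038818359375, 317.26312255859375), (614.71875, 1327.158203125), 46.15703582763672))
side (array([673.2, -28.6,  71.5,  71.9]), ((672.4374389648438, -29.238609313964844), (71.09300231933594, 72.6463623046875), 76.04796600341797))
side (array([620. ,   6.6, 564. , 997.8]), ((649.7286987304688, 30.91143798828125), (573.4427490234375, 1050.92333984375), 12.078165054321289))
```

Emit:
step_arm:
  plan:
    - [[20,47,0,0,30],[35,86,0,0,30],[50,124,0,0,30],[65,162,0,0,30],[80,200,0,0,30],[95,238,0,0,30],[110,275,0,0,30],[118,295,0,0,30]]

```text
time: 4.03
tool_pos: [0.5329, -0.0368, 0.1481]
ee_rot: [-3.136, -0.003, 1.575]
wrist_force: [0.3, -1.1, -1.2]
width: 0.0512
```

Emit:
step_arm:
  plan:
    - [[12,10,0,0,30],[12,10,0,0,30],[12,10,0,0,30]]

```text
time: 4.28
tool_pos: [0.5444, -0.0303, 0.1485]
ee_rot: [-3.136, -0.0, 1.573]
wrist_force: [-0.2, -0.6, -2.3]
width: 0.0514
```

```bash
python3 - <<'E'
from h import *
print(robot.get_obs()['tool_pos'])
V=snap("wrist"); save(V[0],"pics/w2.png"); _,K,R,t=V
print(proj([[.548,.099,.005],[.676,-.027,.005],[.576,-.172,.005]],K,R,t))
E
```

```text
[ 0.54441518 -0.03027475  0.14846896]
[[327.65142886  66.96304666]
 [443.99372708 191.64234252]
 [349.29731207 308.34073982]]
```

View pics/w2.png

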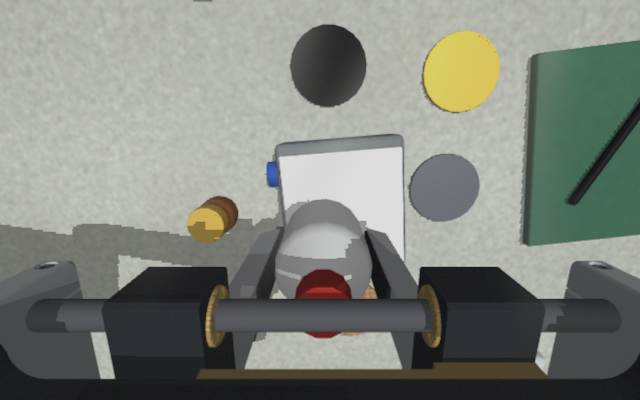

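The black coaster shows at (328,65), the grey one at (444,187), and the red bottle sits square in the jaws.

```bash
python3 - <<'E'
from h import *
V=snap("wrist"); print(robot.get_obs()['tool_pos'])
print(meas(V,(328,70),.005,(50,12,12))[0]); print(meas(V,(444,187),.005,(30,8,8))[0])
print(meas(V,(350,160),.06,(25,10,10))); print(meas(V,(207,228),.05,(60,30,40)))
E
```

```text
[ 0.54447066 -0.0315736   0.14959229]
[548.4  99.6  73.1  74.4]
[674.8 -23.1  74.8  75.6]
(array([572.5, -17.2,  89.8, 132.9]), ((563.0122680664062, -33.050601959228516), (108.10111236572266, 106.90557098388672), 4.8034515380859375))
(array([429.5, -50.4,  35.8,  40.6]), ((430.3851623535156, -50.93708419799805), (40.220455169677734, 37.151100158691406), 34.53678894042969))
```

Emit:
step_arm:
  plan:
    - [[4,40,0,0,30],[4,80,0,0,30],[4,115,0,0,30],[4,131,0,0,30],[4,131,0,0,30],[4,131,0,0,30]]

```text
time: 4.88
tool_pos: [0.5493, 0.0993, 0.151]
ee_rot: [-3.141, 0.001, 1.572]
wrist_force: [0.2, -0.4, -1.9]
width: 0.0516
```

Emit:
step_arm:
  plan:
    - [[0,0,-30,0,30],[0,0,-60,0,30],[0,0,-85,0,30],[0,0,-100,0,30],[0,0,-110,0,30],[0,0,-110,0,30],[0,0,-110,0,30],[0,0,-110,0,30]]

```text
time: 5.55
tool_pos: [0.5511, 0.0994, 0.0431]
ee_rot: [3.139, -0.0, 1.571]
wrist_force: [0.2, -0.6, -1.6]
width: 0.0516
```

Emit:
step_arm:
  plan:
    - [[-1,0,-5,0,30],[-1,0,-9,0,30],[-1,0,-12,0,30],[-1,0,-13,0,30],[-1,0,-14,0,30],[-1,0,-14,0,30]]

```text
time: 6.05
tool_pos: [0.5487, 0.1001, 0.0272]
ee_rot: [-3.141, 0.0, 1.572]
wrist_force: [0.9, -0.5, -1.6]
width: 0.0512
```

Emit:
step_arm:
  plan:
    - [[0,0,-0.5,0,30],[0,0,-1,0,30],[0,0,-1,0,30]]

```text
time: 6.3
tool_pos: [0.549, 0.1001, 0.0268]
ee_rot: [3.141, -0.0, 1.572]
wrist_force: [0.0, 0.1, -0.7]
width: 0.0514
```

Emit:
step_arm:
  plan:
    - [[0,0,-0.5,0,30],[0,0,-1,0,30],[0,0,-1,0,30]]

```text
time: 6.55
tool_pos: [0.549, 0.1001, 0.0268]
ee_rot: [3.141, -0.0, 1.572]
wrist_force: [-3.3, -0.2, 4.9]
width: 0.0515
```

Emit:
step_arm:
  plan:
    - [[0,0,0.5,0,60],[0,0,0.5,0,70],[0,0,0.5,0,80],[0,0,0.5,0,90],[0,0,0.5,0,100],[0,0,0.5,0,100],[0,0,0.5,0,100],[0,0,0.5,0,100]]

```text
time: 7.22
tool_pos: [0.5488, 0.1, 0.0259]
ee_rot: [-3.142, 0.0, 1.572]
wrist_force: [0.3, 0.6, -0.2]
width: 0.0936
```

Emit:
step_arm:
  plan:
    - [[0,0,10,0,100],[0,0,30,0,100],[0,0,60,0,100],[0,0,100,0,100],[0,0,140,0,100],[0,0,180,0,100],[0,0,180,0,100],[0,0,180,0,100]]

```text
time: 7.88
tool_pos: [0.5507, 0.1002, 0.2109]
ee_rot: [3.133, -0.001, 1.572]
wrist_force: [0.1, 0.2, -0.5]
width: 0.0939
```

Emit:
step_arm:
  plan:
    - [[-30,40,0,0,100],[-60,60,0,0,100],[-90,80,0,0,100],[-114,90,0,0,100],[-114,90,0,0,100],[-114,90,0,0,100],[-114,90,0,0,100],[-114,90,0,0,100]]

```text
time: 8.55
tool_pos: [0.4353, 0.1894, 0.2052]
ee_rot: [-3.14, 0.001, 1.571]
wrist_force: [-0.3, 0.3, 0.1]
width: 0.0938
```

```bash
python3 - <<'E'
from h import *
print(robot.get_obs()['tool_pos'])
V=snap("wrist"); save(V[0],"pics/w3.png"); _,K,R,t=V
print(proj([[.434,.296,.095],[.548,.099,.1]],K,R,t))
S=snap("scene"); save(S[0],"pics/s3.png"); print(proj([[.548,.099,.1],[.548,.099,.005]],*S[1:]))
E
```

```text
[0.43530127 0.18942512 0.20515709]
[[321.5237265   86.8149831 ]
 [430.5005795  286.15010143]]
[[335.66194809 145.60393263]
 [334.43307789 173.72620935]]
```

View pics/w3.png

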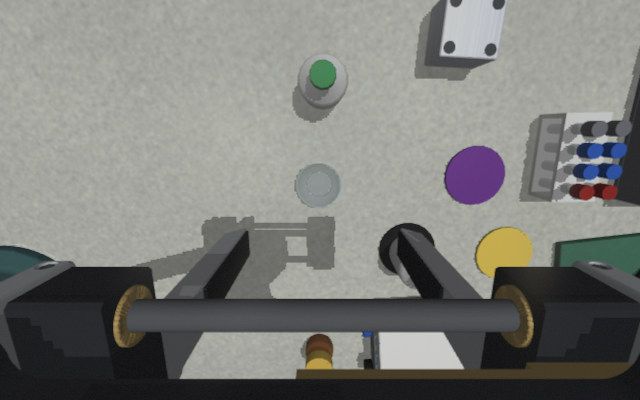

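The green cap is at (322,74), the block at (473,28), the rack at (590,155) and a glass dish at (318,185). Next I'll measure green and check the red bottle where it stands.

```bash
python3 - <<'E'
from h import *
V=snap("wrist"); print(meas(V,(322,74),.095))
for n in("scene","side"):
    S=snap(n); f,K,R,t=S; hsv=cv2.cvtColor(f,cv2.COLOR_RGB2HSV); u,v=proj([.548,.0996,.1],K,R,t)[0].astype(int)
    print(n,(u,v),f[v,u],meas(S,(u,v+1),.1))
E
```

```text
(array([434.7, 307. ,  23.8,  24.3]), ((434.6412353515625, 306.6746520996094), (23.38636016845703, 25.000120162963867), 0.5320497751235962))
scene (np.int64(335), np.int64(145)) [144  13  10] (array([552. ,  92.8,  19.3,  34.4]), ((552.2266235351562, 92.74531555175781), (18.139842987060547, 32.146976470947266), 28.136241912841797))
side (np.int64(293), np.int64(159)) [168  67  63] (array([546.7,  91.8,  19.7,  26.7]), ((546.182373046875, 90.51322174072266), (25.960500717163086, 18.541263580322266), 78.1965103149414))
```

Emit:
step_arm:
  plan:
    - [[-0.5,40,0,0,100],[-0.5,80,0,0,100],[-0.5,110,0,0,100],[-0.5,117.5,0,0,100],[-0.5,117.5,0,0,100],[-0.5,117.5,0,0,100]]

```text
time: 9.3
tool_pos: [0.4344, 0.3071, 0.2057]
ee_rot: [-3.141, 0.001, 1.572]
wrist_force: [-0.3, 0.2, 0.5]
width: 0.0943
```

Emit:
step_arm:
  plan:
    - [[0,0,-40,0,100],[0,0,-80,0,100],[0,0,-120,0,100],[0,0,-150,0,100],[0,0,-170,0,100],[0,0,-184,0,100],[0,0,-184,0,100],[0,0,-184,0,100]]

```text
time: 9.97
tool_pos: [0.4343, 0.306, 0.0217]
ee_rot: [-3.141, 0.001, 1.57]
wrist_force: [0.3, -0.1, 0.6]
width: 0.0941
```

Emit:
step_arm:
  plan:
    - [[0,0,0,0,30],[0,0,0,0,30],[0,0,0,0,30],[0,0,0,0,30],[0,0,0,0,30],[0,0,0,0,30],[0,0,0,0,30],[0,0,0,0,30]]

```text
time: 10.63
tool_pos: [0.4345, 0.3077, 0.0222]
ee_rot: [3.141, -0.0, 1.572]
wrist_force: [0.4, 0.1, 1.9]
width: 0.0516
```

Emit:
step_arm:
  plan:
    - [[0,0,10,0,30],[0,0,30,0,30],[0,0,60,0,30],[0,0,95,0,30],[0,0,135,0,30],[0,0,170,0,30],[0,0,170,0,30],[0,0,170,0,30]]

```text
time: 11.3
tool_pos: [0.4356, 0.3084, 0.1957]
ee_rot: [3.136, -0.003, 1.572]
wrist_force: [-0.8, -0.3, -1.7]
width: 0.0513
```

Emit:
step_arm:
  plan:
    - [[6,-20,0,0,30],[17,-56,0,0,30],[28,-94,0,0,30],[39,-132,0,0,30],[50,-170,0,0,30],[61,-208,0,0,30],[72,-246,0,0,30],[80,-270,0,0,30]]

```text
time: 11.97
tool_pos: [0.5134, 0.0341, 0.1895]
ee_rot: [-3.137, 0.001, 1.569]
wrist_force: [0.8, -0.2, -0.8]
width: 0.0517
```

Emit:
step_arm:
  plan:
    - [[11,-38,0,0,30],[22,-76,0,0,30],[33,-114,0,0,30],[44,-152,0,0,30],[55,-185,0,0,30],[61.5,-209,0,0,30],[61.5,-209,0,0,30],[61.5,-209,0,0,30]]

```text
time: 12.63
tool_pos: [0.5746, -0.1722, 0.189]
ee_rot: [-3.137, -0.003, 1.569]
wrist_force: [1.0, 0.4, -1.9]
width: 0.0518
```

Emit:
step_arm:
  plan:
    - [[0,0,-40,0,30],[0,0,-80,0,30],[0,0,-110,0,30],[0,0,-135,0,30],[0,0,-148,0,30],[0,0,-148,0,30],[0,0,-148,0,30],[0,0,-148,0,30]]

```text
time: 13.3
tool_pos: [0.5772, -0.1714, 0.0462]
ee_rot: [3.138, 0.001, 1.572]
wrist_force: [0.3, -0.6, -0.6]
width: 0.0514
```

Emit:
step_arm:
  plan:
    - [[-0.5,-0.5,-5,0,30],[-0.5,-0.5,-10,0,30],[-0.5,-0.5,-13,0,30],[-0.5,-0.5,-14.5,0,30],[-0.5,-0.5,-15,0,30],[-0.5,-0.5,-15,0,30]]

```text
time: 13.8
tool_pos: [0.5752, -0.172, 0.0288]
ee_rot: [-3.141, -0.0, 1.572]
wrist_force: [-0.7, 0.6, -1.8]
width: 0.0517
```

Emit:
step_arm:
  plan:
    - [[0,0,-0.5,0,30],[0,0,-1,0,30],[0,0,-1,0,30]]

```text
time: 14.05
tool_pos: [0.5753, -0.172, 0.028]
ee_rot: [3.141, 0.0, 1.572]
wrist_force: [-0.9, 0.0, -1.3]
width: 0.0518
```

Emit:
step_arm:
  plan:
    - [[0,0,-0.5,0,30],[0,0,-1,0,30],[0,0,-1,0,30]]

```text
time: 14.3
tool_pos: [0.5754, -0.172, 0.0273]
ee_rot: [3.141, 0.0, 1.572]
wrist_force: [-0.4, 0.0, -0.0]
width: 0.0516
```

Emit:
step_arm:
  plan:
    - [[0.5,0,-0.5,0,30],[0.5,0,-0.8,0,30],[0.5,0,-0.8,0,30]]

```text
time: 14.55
tool_pos: [0.5755, -0.172, 0.0272]
ee_rot: [-3.141, 0.0, 1.572]
wrist_force: [-3.1, 0.5, 4.5]
width: 0.0517
```

Emit:
step_arm:
  plan:
    - [[0,0,0.5,0,60],[0,0,0.5,0,70],[0,0,0.5,0,80],[0,0,0.5,0,90],[0,0,0.5,0,100],[0,0,0.5,0,100],[0,0,0.5,0,100],[0,0,0.5,0,100]]

```text
time: 15.22
tool_pos: [0.5758, -0.1719, 0.0266]
ee_rot: [3.142, -0.0, 1.572]
wrist_force: [-0.0, 0.2, 0.4]
width: 0.0933
```

Emit:
step_arm:
  plan:
    - [[0,0,10,0,100],[0,0,30,0,100],[0,0,60,0,100],[0,0,100,0,100],[0,0,140,0,100],[0,0,178,0,100],[0,0,178,0,100],[0,0,178,0,100]]

```text
time: 15.88
tool_pos: [0.5775, -0.1726, 0.2097]
ee_rot: [3.133, 0.003, 1.572]
wrist_force: [0.4, 0.6, -0.7]
width: 0.0943
```

Emit:
step_arm:
  plan:
    - [[2,-30,0,-0.12,100],[4,-60,0,-0.24,100],[6,-90,0,-0.36,100],[8,-120,0,-0.48,100],[8,-150,0,-0.6,100],[8,-170,0,-0.72,100],[8,-179,0,-0.84,100],[8,-179,0,-0.9,100]]

```text
time: 16.55
tool_pos: [0.5823, -0.3532, 0.2013]
ee_rot: [-3.137, 0.002, 0.663]
wrist_force: [0.6, 0.5, -0.6]
width: 0.0943
```

Emit:
step_arm:
  plan:
    - [[0,0,0,-0.12,100],[0,0,0,-0.24,100],[0,0,0,-0.36,100],[0,0,0,-0.48,100],[0,0,0,-0.6,100],[0,0,0,-0.67,100],[0,0,0,-0.67,100],[0,0,0,-0.67,100]]

```text
time: 17.22
tool_pos: [0.5832, -0.3505, 0.2029]
ee_rot: [-3.14, 0.003, 0.004]
wrist_force: [-0.2, 0.1, -0.6]
width: 0.094
```

```bash
python3 - <<'E'
from h import *
print(robot.get_obs()['tool_pos'],robot.get_obs()['ee_rot'])
V=snap("wrist"); save(V[0],"pics/w4.png"); _,K,R,t=V
u,v=proj([.584,-.3515,.095],K,R,t)[0].astype(int); print(u,v,meas(V,(u,v),.095))
E
```

```text
[ 0.58321906 -0.35052687  0.20285599] [-3.13977590e+00  2.61676495e-03  3.74733390e-03]
324 200 (array([ 584.6, -352.3,   23.2,   24. ]), ((584.717041015625, -352.23809814453125), (23.244098663330078, 22.662124633789062), 0.23674076795578003))
```

View pics/w4.png

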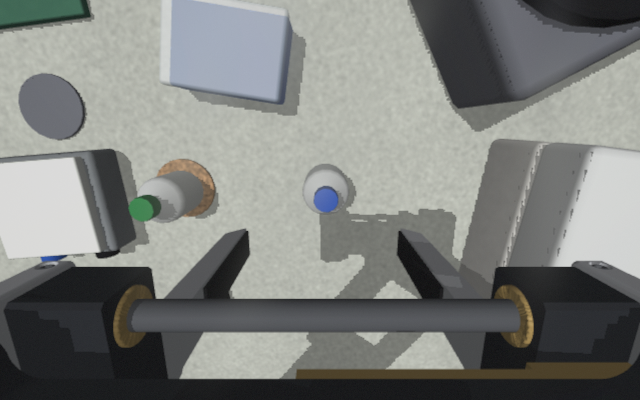

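Blue cap at (326,199), clear of neighbours; green stands upright on the cork coaster at (185,190). Grasp blue.

Emit:
step_arm:
  plan:
    - [[1.5,-1.5,-40,0,100],[1.5,-1.5,-80,0,100],[1.5,-1.5,-120,0,100],[1.5,-1.5,-150,0,100],[1.5,-1.5,-170,0,100],[1.5,-1.5,-182,0,100],[1.5,-1.5,-182,0,100],[1.5,-1.5,-182,0,100]]

```text
time: 17.93
tool_pos: [0.5853, -0.3525, 0.0227]
ee_rot: [-3.141, 0.0, 0.002]
wrist_force: [-0.4, -0.6, 0.0]
width: 0.0941
```

Emit:
step_arm:
  plan:
    - [[0,0,0,0,30],[0,0,0,0,30],[0,0,0,0,30],[0,0,0,0,30],[0,0,0,0,30],[0,0,0,0,30],[0,0,0,0,30],[0,0,0,0,30]]

```text
time: 18.6
tool_pos: [0.5854, -0.3526, 0.0229]
ee_rot: [3.141, -0.0, 0.002]
wrist_force: [-0.4, -0.1, 1.0]
width: 0.0512
```

Emit:
step_arm:
  plan:
    - [[0,0,10,0,30],[0,0,30,0,30],[0,0,60,0,30],[0,0,95,0,30],[0,0,135,0,30],[0,0,170,0,30],[0,0,170,0,30],[0,0,170,0,30]]

```text
time: 19.27
tool_pos: [0.5866, -0.3533, 0.1972]
ee_rot: [3.137, -0.006, 0.002]
wrist_force: [-0.1, -0.1, -1.9]
width: 0.0512
```

Emit:
step_arm:
  plan:
    - [[0,30,0,0,30],[0,70,0,0,30],[0,110,0,0,30],[0,150,0,0,30],[0,190,0,0,30],[0,215,0,0,30],[0,230,0,0,30],[0,230,0,0,30]]

```text
time: 19.93
tool_pos: [0.5844, -0.1192, 0.1907]
ee_rot: [-3.14, 0.003, 0.006]
wrist_force: [0.3, -0.6, -1.6]
width: 0.0513
```

```bash
python3 - <<'E'
from h import *
print(robot.get_obs()['tool_pos'],robot.get_obs()['ee_rot'])
V=snap("wrist"); save(V[0],"pics/w5.png"); _,K,R,t=V
u,v=proj([.675,-.024,.005],K,R,t)[0].astype(int); print(u,v,meas(V,(u,v),.005,(30,8,8)))
E
```

```text
[ 0.58442876 -0.11916984  0.19071429] [-3.13966021  0.00349765  0.00588787]
242 108 (array([675.3, -24.1,  75.2,  76.4]), ((675.5235595703125, -23.931949615478516), (75.96943664550781, 76.03894805908203), 43.2744140625))
```

Emit:
step_arm:
  plan:
    - [[20,25,0,0,30],[45,50,0,0,30],[70,78,0,0,30],[90,98.5,0,0,30],[90,98.5,0,0,30],[90,98.5,0,0,30],[90,98.5,0,0,30]]

```text
time: 20.57
tool_pos: [0.6749, -0.0262, 0.1915]
ee_rot: [3.14, 0.002, -0.0]
wrist_force: [0.6, -0.9, -1.6]
width: 0.0517
```

Emit:
step_arm:
  plan:
    - [[0,0,-40,0,30],[0,0,-80,0,30],[0,0,-110,0,30],[0,0,-135,0,30],[0,0,-148,0,30],[0,0,-148,0,30],[0,0,-148,0,30],[0,0,-148,0,30]]

```text
time: 21.23
tool_pos: [0.6769, -0.025, 0.0476]
ee_rot: [3.141, -0.005, 0.001]
wrist_force: [0.0, 0.7, 0.3]
width: 0.0512
```

Emit:
step_arm:
  plan:
    - [[0,0,-5,0,30],[0,0,-10,0,30],[0,0,-13,0,30],[0,0,-14.5,0,30],[0,0,-15,0,30],[0,0,-15,0,30]]

```text
time: 21.73
tool_pos: [0.6752, -0.0238, 0.0294]
ee_rot: [3.142, 0.001, 0.002]
wrist_force: [1.2, -0.0, -1.4]
width: 0.0513
```

Emit:
step_arm:
  plan:
    - [[0,0,-0.5,0,30],[0,0,-1,0,30],[0,0,-1,0,30]]

```text
time: 21.98
tool_pos: [0.6753, -0.0239, 0.0287]
ee_rot: [3.141, -0.0, 0.002]
wrist_force: [0.2, -0.7, -1.0]
width: 0.0515
```

Emit:
step_arm:
  plan:
    - [[0,0,-0.5,0,30],[0,0,-1,0,30],[0,0,-1,0,30]]

```text
time: 22.23
tool_pos: [0.6754, -0.0239, 0.0279]
ee_rot: [3.142, -0.0, 0.002]
wrist_force: [0.4, 0.2, -0.1]
width: 0.051
```

Emit:
step_arm:
  plan:
    - [[0,0,-0.4,0,30],[0,0,-0.7,0,30],[0,0,-0.7,0,30]]

```text
time: 22.48
tool_pos: [0.6755, -0.024, 0.028]
ee_rot: [3.141, -0.001, 0.002]
wrist_force: [-1.6, 0.3, 3.0]
width: 0.0513
```

Emit:
step_arm:
  plan:
    - [[0,0,0.5,0,60],[0,0,0.5,0,70],[0,0,0.5,0,80],[0,0,0.5,0,90],[0,0,0.5,0,100],[0,0,0.5,0,100],[0,0,0.5,0,100],[0,0,0.5,0,100]]

```text
time: 23.15
tool_pos: [0.6753, -0.024, 0.0274]
ee_rot: [3.142, 0.0, 0.002]
wrist_force: [-0.0, -0.4, 0.1]
width: 0.0938
```

Emit:
step_arm:
  plan:
    - [[0,0,10,0,100],[0,0,30,0,100],[0,0,60,0,100],[0,0,100,0,100],[0,0,140,0,100],[0,0,178,0,100],[0,0,178,0,100],[0,0,178,0,100]]

```text
time: 23.82
tool_pos: [0.6771, -0.0241, 0.2112]
ee_rot: [3.14, -0.009, 0.002]
wrist_force: [-0.5, 0.3, -1.1]
width: 0.0938
```

```bash
python3 - <<'E'
from h import *
print(robot.get_obs()['tool_pos'])
V=snap("scene"); f=V[0]
print(toplane([[391,105],[387,112],[380,112]],.05,*V[1:])); 
W=snap("side"); print(toplane([[289,113]],.05,*W[1:]))
a=cv2.resize(f[60:290,230:450],(600,600*230//220-28)); b=cv2.resize(W[0][70:300,220:420],None,fx=2.6,fy=2.6)
save(a,"pics/s6.png")
E
```

```text
[ 0.67711492 -0.0241099   0.2112238 ]
[[0.58222371 0.35529253 0.05      ]
 [0.58436022 0.32338491 0.05      ]
 [0.56826392 0.31435807 0.05      ]]
[[0.58249619 0.35184132 0.05      ]]
```

View pics/s6.png

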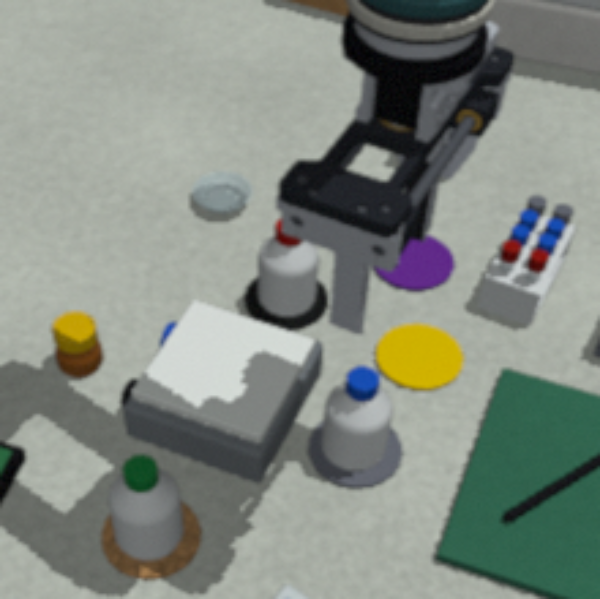

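All three bottles stand upright and look centred on their coasters: red on black on the left, green on cork on the right, blue on grey behind. Now the block, near (582,352).

Emit:
step_arm:
  plan:
    - [[-10,30,0,0.11,100],[-20,65,0,0.22,100],[-30,100,0,0.33,100],[-40,135,0,0.44,100],[-50,170,0,0.55,100],[-60,200,0,0.66,100],[-70,220,0,0.77,100],[-70,225,0,0.82,100]]

```text
time: 24.58
tool_pos: [0.602, 0.2048, 0.2025]
ee_rot: [-3.137, 0.004, 0.831]
wrist_force: [-0.3, -0.1, -1.2]
width: 0.0939
```

Emit:
step_arm:
  plan:
    - [[-10,30,0,0.11,100],[-20,60,0,0.22,100],[-23,90,0,0.33,100],[-23,110,0,0.44,100],[-23,125,0,0.55,100],[-23,125,0,0.66,100],[-23,125,0,0.75,100],[-23,125,0,0.75,100]]

```text
time: 25.25
tool_pos: [0.581, 0.3261, 0.202]
ee_rot: [-3.136, 0.003, 1.574]
wrist_force: [0.1, -0.4, 0.1]
width: 0.0937
```

```bash
python3 - <<'E'
from h import *
o=robot.get_obs(); print(o['tool_pos'],o['ee_rot'])
V=snap("wrist"); save(V[0],"pics/w7.png"); _,K,R,t=V
print(proj([.582,.352,.05],K,R,t)); np.savez("w7.npz",f=V[0],K=K,R=R,t=t)
E
```

```text
[0.58099652 0.32606722 0.20201415] [-3.13627761e+00  2.54506612e-03  1.57409691e+00]
[[324.60035298 169.11480956]]
```

View pics/w7.png

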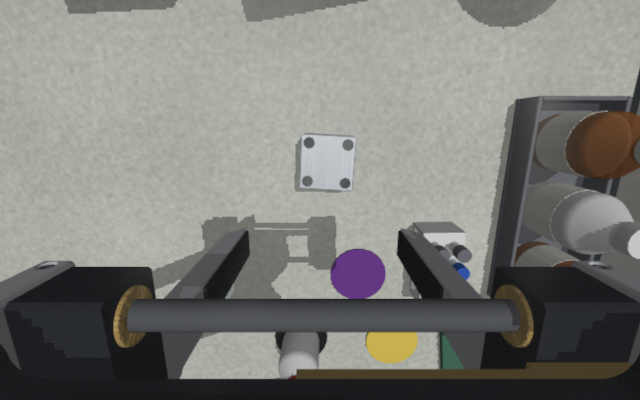

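The block top's corners are near (303,134), (355,136), (353,191) and (299,189). The rack and tray are well clear. I'll get its pose.

```bash
cat > blk.py <<'E'
from h import *
def block(f,K,R,t,seed,z,half=60):
    u,v=map(int,seed); sub=f[v-half:v+half,u-half:u+half].astype(int)
    m=((sub[:,:,2]-sub[:,:,0]>2)&(sub.sum(2)>400)).astype(np.uint8)
    m=cv2.morphologyEx(m,cv2.MORPH_OPEN,np.ones((3,3))); m=cv2.morphologyEx(m,cv2.MORPH_CLOSE,np.ones((9,9)))
    c=max(cv2.findContours(m,cv2.RETR_EXTERNAL,cv2.CHAIN_APPROX_NONE)[0],key=cv2.contourArea)[:,0,:]+[u-half,v-half]
    P=(toplane(c,z,K,R,t)[:,:2]*1000).astype(np.float32)
    return cv2.boundingRect(c),cv2.minAreaRect(P)
if __name__=="__main__":
    d=np.load("w7.npz"); print(d['f'][162,328],d['f'][110,328]); print(block(d['f'],d['K'],d['R'],d['t'],(328,162),.05))
E
python3 blk.py
```

```text
[194 196 201] [171 173 165]
((299, 134, 57, 57), ((584.3612060546875, 359.3664855957031), (60.05073928833008, 59.37211227416992), 86.86190795898438))
```

Emit:
step_arm:
  plan:
    - [[3,20,0,-0.055,100],[3,33,0,-0.055,100],[3,33,0,-0.055,100],[3,33,0,-0.055,100],[3,33,0,-0.055,100]]

```text
time: 25.72
tool_pos: [0.5852, 0.3586, 0.205]
ee_rot: [-3.141, 0.001, 1.517]
wrist_force: [-0.6, -0.2, 1.0]
width: 0.0939
```

Emit:
step_arm:
  plan:
    - [[0,0,-40,0,100],[0,0,-80,0,100],[0,0,-120,0,100],[0,0,-150,0,100],[0,0,-175,0,100],[0,0,-187,0,100],[0,0,-193,0,100],[0,0,-193,0,100]]

```text
time: 26.38
tool_pos: [0.585, 0.3584, 0.0117]
ee_rot: [-3.14, 0.001, 1.516]
wrist_force: [0.1, -0.2, -0.4]
width: 0.0941
```

Emit:
step_arm:
  plan:
    - [[0,0,0,0,40],[0,0,0,0,40],[0,0,0,0,40],[0,0,0,0,40],[0,0,0,0,40],[0,0,0,0,40],[0,0,0,0,40],[0,0,0,0,40]]

```text
time: 27.05
tool_pos: [0.5848, 0.3594, 0.0135]
ee_rot: [-3.141, -0.001, 1.517]
wrist_force: [-3.9, 0.1, 6.1]
width: 0.0601
```

Emit:
step_arm:
  plan:
    - [[0,0,10,0,40],[0,0,30,0,40],[0,0,60,0,40],[0,0,95,0,40],[0,0,130,0,40],[0,0,165,0,40],[0,0,185,0,40],[0,0,185,0,40]]

```text
time: 27.72
tool_pos: [0.5879, 0.36, 0.2042]
ee_rot: [3.131, -0.005, 1.516]
wrist_force: [0.4, -0.1, -3.5]
width: 0.0598
```

Emit:
step_arm:
  plan:
    - [[-1,-20,0,0.02,40],[-3,-55,0,0.04,40],[-5,-93,0,0.06,40],[-7,-131,0,0.08,40],[-9,-169,0,0.1,40],[-11,-207,0,0.12,40],[-13,-245,0,0.139,40],[-14,-275,0,0.139,40]]

```text
time: 28.38
tool_pos: [0.5696, 0.0809, 0.1939]
ee_rot: [-3.136, 0.001, 1.655]
wrist_force: [0.2, 0.4, -4.6]
width: 0.0597
```

Emit:
step_arm:
  plan:
    - [[-2,-38,0,0,40],[-4,-76,0,0,40],[-6,-114,0,0,40],[-8,-152,0,0,40],[-8,-190,0,0,40],[-8,-220,0,0,40],[-8,-230,0,0,40],[-8,-230,0,0,40]]

```text
time: 29.05
tool_pos: [0.5619, -0.1487, 0.194]
ee_rot: [-3.137, -0.001, 1.651]
wrist_force: [0.3, 0.9, -4.3]
width: 0.0598
```

```bash
python3 - <<'E'
from h import *
import time
snap("wrist");snap("wrist");snap("wrist")
o=robot.get_obs(); print(o['tool_pos'],o['ee_rot'])
V=snap("wrist"); save(V[0],"pics/w8.png"); _,K,R,t=V
np.savez("w8.npz",f=V[0],K=K,R=R,t=t)
u,v=proj([.563,-.010,.06],K,R,t)[0].astype(int); print(u,v,V[0][v,u]); print(meas(V,(u,v),.06,(25,10,10))[1])
E
```

```text
[ 0.56282195 -0.14461674  0.19578983] [-3.13933738e+00 -2.13019818e-03  1.65665549e+00]
335 60 [221 221 222]
((563.07666015625, -33.89333724975586), (108.16339111328125, 107.19863891601562), 4.868990421295166)
```

View pics/w8.png

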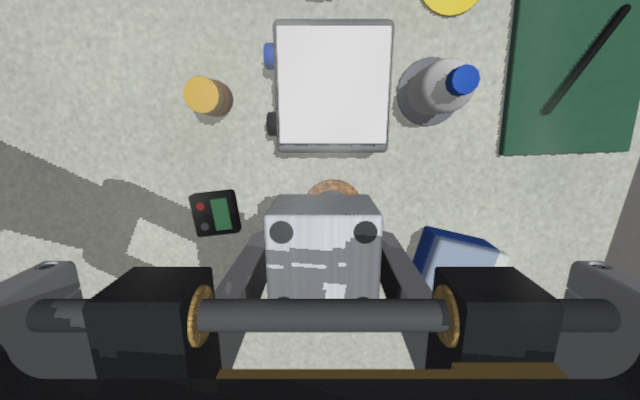

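The white top is fully visible at (335,83), centred at (563.1,-33.9) and turned 0.085 rad. The block is square in the jaws.

Emit:
step_arm:
  plan:
    - [[0,30,0,0,40],[0,65,0,0,40],[0,95,0,0,40],[0,111,0,0,40],[0,111,0,0,40],[0,111,0,0,40],[0,111,0,0,40],[0,111,0,0,40]]

```text
time: 29.92
tool_pos: [0.5633, -0.0352, 0.1974]
ee_rot: [-3.142, 0.0, 1.656]
wrist_force: [-0.8, 0.1, -4.1]
width: 0.0595
```

Emit:
step_arm:
  plan:
    - [[0,0,-30,0,40],[0,0,-60,0,40],[0,0,-85,0,40],[0,0,-100,0,40],[0,0,-107,0,40],[0,0,-107,0,40],[0,0,-107,0,40],[0,0,-107,0,40]]

```text
time: 30.58
tool_pos: [0.5646, -0.0355, 0.0925]
ee_rot: [3.138, 0.001, 1.655]
wrist_force: [0.7, -0.3, -4.8]
width: 0.0596
```

Emit:
step_arm:
  plan:
    - [[0,0,0,0,40],[0,0,0,0,40],[0,0,0,0,40],[0,0,0,0,40]]

```text
time: 30.92
tool_pos: [0.5636, -0.035, 0.0912]
ee_rot: [3.14, 0.0, 1.656]
wrist_force: [-0.2, -0.3, -5.5]
width: 0.0599
```

Emit:
step_arm:
  plan:
    - [[-0.5,1,-4,0,40],[-0.5,1,-8,0,40],[-0.5,1,-12,0,40],[-0.5,1,-14.5,0,40],[-0.5,1,-15.5,0,40],[-0.5,1,-15.5,0,40],[-0.5,1,-15.5,0,40]]

```text
time: 31.5
tool_pos: [0.5628, -0.0339, 0.0749]
ee_rot: [-3.141, -0.0, 1.656]
wrist_force: [-0.1, 0.9, -5.4]
width: 0.0599
```

Emit:
step_arm:
  plan:
    - [[0,0,-0.5,0,40],[0,0,-1,0,40],[0,0,-1,0,40]]

```text
time: 31.75
tool_pos: [0.5629, -0.034, 0.0741]
ee_rot: [3.141, 0.0, 1.656]
wrist_force: [-0.8, 0.2, -5.5]
width: 0.0599
```

Emit:
step_arm:
  plan:
    - [[0,0,-0.4,0,40],[0,0,-0.7,0,40],[0,0,-0.7,0,40]]

```text
time: 32.0
tool_pos: [0.5629, -0.034, 0.0735]
ee_rot: [3.141, 0.0, 1.656]
wrist_force: [-0.3, -0.0, -3.7]
width: 0.0599
```

Emit:
step_arm:
  plan:
    - [[0,0,-0.3,0,40],[0,0,-0.6,0,40],[0,0,-0.6,0,40]]

```text
time: 32.25
tool_pos: [0.5629, -0.034, 0.0735]
ee_rot: [3.141, 0.0, 1.656]
wrist_force: [-1.8, -0.1, 0.7]
width: 0.0596
```

Contact; release, lift and go to the jar with jaws along y (to stay clear of the knobs).

Emit:
step_arm:
  plan:
    - [[0,0,0.4,0,68],[0,0,0.4,0,74],[0,0,0.4,0,80],[0,0,0.4,0,90],[0,0,0.4,0,100],[0,0,0.4,0,100],[0,0,0.4,0,100],[0,0,0.4,0,100]]

```text
time: 32.92
tool_pos: [0.5628, -0.0339, 0.0731]
ee_rot: [3.141, 0.0, 1.656]
wrist_force: [-0.3, 0.2, 0.2]
width: 0.0942
```

Emit:
step_arm:
  plan:
    - [[0,0,10,0,100],[0,0,30,0,100],[0,0,60,0,100],[0,0,95,0,100],[0,0,132,0,100],[0,0,132,0,100],[0,0,132,0,100]]

```text
time: 33.5
tool_pos: [0.5646, -0.0342, 0.2096]
ee_rot: [3.134, 0.002, 1.656]
wrist_force: [-1.1, 0.0, 0.4]
width: 0.0941
```

Emit:
step_arm:
  plan:
    - [[-25,-3,0,-0.12,100],[-55,-6,0,-0.24,100],[-85,-9,0,-0.36,100],[-110,-12,0,-0.48,100],[-125,-15,0,-0.6,100],[-133,-17,0,-0.7,100],[-133,-17,0,-0.79,100],[-133,-17,0,-0.79,100]]

```text
time: 34.17
tool_pos: [0.4286, -0.0509, 0.2039]
ee_rot: [-3.14, 0.001, 0.864]
wrist_force: [-0.2, 0.3, 0.3]
width: 0.0943
```

Emit:
step_arm:
  plan:
    - [[0,0,0,-0.12,100],[0,0,0,-0.24,100],[0,0,0,-0.36,100],[0,0,0,-0.48,100],[0,0,0,-0.6,100],[0,0,0,-0.7,100],[0,0,0,-0.78,100],[0,0,0,-0.78,100]]

```text
time: 34.83
tool_pos: [0.4295, -0.0507, 0.204]
ee_rot: [-3.141, 0.002, 0.087]
wrist_force: [1.2, 0.2, 0.8]
width: 0.0939
```

```bash
python3 - <<'E'
from h import *
from blk import block
snap("wrist");snap("wrist");snap("wrist")
o=robot.get_obs(); print(o['tool_pos'],o['ee_rot'])
V=snap("wrist"); save(V[0],"pics/w9.png"); _,K,R,t=V
np.savez("w9.npz",f=V[0],K=K,R=R,t=t)
u,v=proj([.430,-.051,.05],K,R,t)[0].astype(int); print(u,v,V[0][v,u]); print(meas(V,(u,v),.05,(60,25,30)))
E
```

```text
[ 0.42962564 -0.05079836  0.20442018] [-3.14117699e+00  1.34844407e-03  8.89132299e-02]
323 191 [192 166  96]
(array([429.7, -51.4,  35.9,  37.5]), ((429.854248046875, -51.350433349609375), (37.029720306396484, 36.353580474853516), 5.0942606925964355))
```

View pics/w9.png

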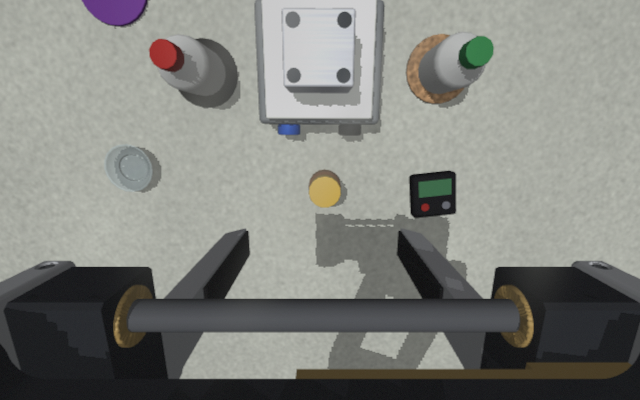

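The jar lid is at (325,189), which gives (429.7,-51.4), and the block looks squared on the plate. Grasp the jar by its lid.

Emit:
step_arm:
  plan:
    - [[0.2,-0.5,-40,0,100],[0.2,-0.5,-80,0,100],[0.2,-0.5,-120,0,100],[0.2,-0.5,-150,0,100],[0.2,-0.5,-170,0,100],[0.2,-0.5,-182,0,100],[0.2,-0.5,-182,0,100],[0.2,-0.5,-182,0,100]]

```text
time: 35.7
tool_pos: [0.4295, -0.0513, 0.0226]
ee_rot: [-3.141, 0.002, 0.087]
wrist_force: [0.3, -0.6, 0.7]
width: 0.0938
```

Emit:
step_arm:
  plan:
    - [[0,0,0,0,20],[0,0,0,0,20],[0,0,0,0,20],[0,0,0,0,20],[0,0,0,0,20],[0,0,0,0,20],[0,0,0,0,20],[0,0,0,0,20]]

```text
time: 36.37
tool_pos: [0.43, -0.0514, 0.0232]
ee_rot: [3.141, -0.0, 0.086]
wrist_force: [0.9, 0.3, 0.6]
width: 0.044
```

```bash
python3 - <<'E'
from h import *
from blk import block
d=np.load("w9.npz"); f,K,R,t=[d[k] for k in'fKRt']
sub=f[0:130,250:395].astype(int)
g=cv2.cvtColor(f,cv2.COLOR_RGB2GRAY)
# four dots on block top
_,m=cv2.threshold(g[:100,275:362],110,255,cv2.THRESH_BINARY_INV)
n,L,st,c=cv2.connectedComponentsWithStats(m); c=c[1:][(st[1:,4]>60)&(st[1:,4]<400)]+[275,0]
P=toplane(c,.11,K,R,t)[:,:2]*1000; print(c,P,P.mean(0)); print(cv2.minAreaRect(P.astype(np.float32)))
E
```

```text
[[344.125       19.33333333]
 [293.45454545  74.96969697]
 [343.05479452  74.97945205]
 [319.13736264  89.40659341]] [[586.16806444 -53.49363639]
 [540.49090612 -15.19748867]
 [544.21024266 -57.05467009]
 [530.94793633 -37.85698097]] [550.45428739 -40.90069403]
((553.7932739257812, -45.7197380065918), (29.68576431274414, 59.60704803466797), 50.02324295043945)
```

Emit:
step_arm:
  plan:
    - [[0,0,0,0,20],[0,0,0,0,20],[0,0,0,0,20],[0,0,0,0,20]]

```text
time: 36.7
tool_pos: [0.43, -0.0515, 0.0231]
ee_rot: [3.141, 0.0, 0.086]
wrist_force: [-0.4, -0.0, 0.4]
width: 0.0362
```

Emit:
step_arm:
  plan:
    - [[0,0,0,0,20],[0,0,0,0,20]]

```text
time: 36.87
tool_pos: [0.43, -0.0515, 0.0231]
ee_rot: [3.141, 0.0, 0.086]
wrist_force: [0.6, -0.6, 0.3]
width: 0.0362
```

Emit:
step_arm:
  plan:
    - [[0,0,10,0,20],[0,0,30,0,20],[0,0,60,0,20],[0,0,95,0,20],[0,0,130,0,20],[0,0,150,0,20],[0,0,160,0,20],[0,0,160,0,20]]

```text
time: 37.53
tool_pos: [0.4315, -0.0517, 0.1863]
ee_rot: [3.14, -0.006, 0.086]
wrist_force: [0.9, 0.0, -0.5]
width: 0.0362
```

Emit:
step_arm:
  plan:
    - [[25,3,0,0,20],[55,7,0,0,20],[85,11,0,0,20],[115,15,0,0,20],[133.3,17.3,0,0,20],[133.3,17.3,0,0,20],[133.3,17.3,0,0,20],[133.3,17.3,0,0,20]]

```text
time: 38.2
tool_pos: [0.5618, -0.0341, 0.1814]
ee_rot: [-3.141, 0.004, 0.086]
wrist_force: [-0.1, 0.5, 0.3]
width: 0.0361
```

Emit:
step_arm:
  plan:
    - [[0,0,-10,0,20],[0,0,-20,0,20],[0,0,-30,0,20],[0,0,-38,0,20],[0,0,-41,0,20],[0,0,-41,0,20],[0,0,-41,0,20],[0,0,-41,0,20]]

```text
time: 38.87
tool_pos: [0.5637, -0.0342, 0.1426]
ee_rot: [3.141, -0.001, 0.086]
wrist_force: [0.2, 0.5, -0.7]
width: 0.0363
```

Emit:
step_arm:
  plan:
    - [[0,0,0,0,20],[0,0,0,0,20],[0,0,0,0,20],[0,0,0,0,20]]

```text
time: 39.2
tool_pos: [0.5635, -0.0341, 0.1424]
ee_rot: [3.141, -0.001, 0.086]
wrist_force: [0.3, -0.7, -1.6]
width: 0.0359
```

```bash
python3 - <<'E'
from h import *
print(robot.get_obs()['tool_pos'])
V=snap("scene"); W=snap("side")
a=cv2.resize(V[0][120:270,240:400],None,fx=2.5,fy=2.5,interpolation=cv2.INTER_CUBIC); b=cv2.resize(W[0][120:270,230:390],None,fx=2.5,fy=2.5,interpolation=cv2.INTER_CUBIC)
save(np.hstack([a,b]),"pics/c10.png")
E
```

```text
[ 0.56347621 -0.03414975  0.14240365]
```

View pics/c10.png

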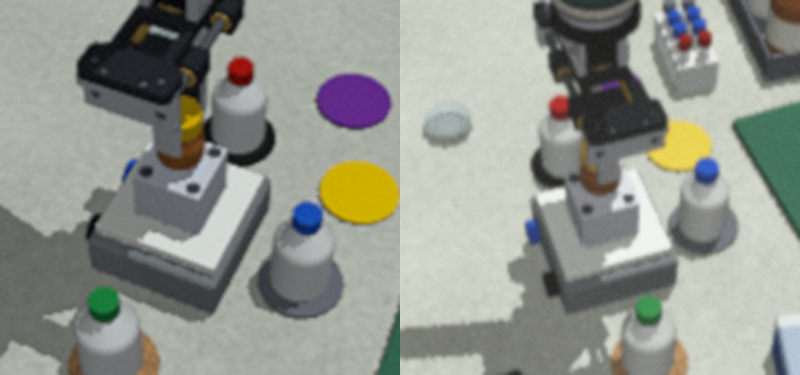

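The jar hangs upright just above the block centre, with all bottles standing. I'll lower it.

Emit:
step_arm:
  plan:
    - [[0,0,-3,0,20],[0,0,-5.5,0,20],[0,0,-7.5,0,20],[0,0,-8.2,0,20],[0,0,-8.2,0,20],[0,0,-8.2,0,20]]

```text
time: 39.8
tool_pos: [0.5633, -0.0341, 0.1338]
ee_rot: [3.142, 0.0, 0.086]
wrist_force: [0.4, -0.0, -0.7]
width: 0.0358
```

Emit:
step_arm:
  plan:
    - [[0,0,-0.4,0,20],[0,0,-0.7,0,20],[0,0,-0.7,0,20]]

```text
time: 40.05
tool_pos: [0.5633, -0.0341, 0.1332]
ee_rot: [3.142, -0.0, 0.086]
wrist_force: [0.6, 0.2, -0.0]
width: 0.036
```

Emit:
step_arm:
  plan:
    - [[0,0,-0.3,0,20],[0,0,-0.6,0,20],[0,0,-0.6,0,20]]

```text
time: 40.3
tool_pos: [0.5634, -0.0342, 0.1331]
ee_rot: [3.141, -0.001, 0.086]
wrist_force: [-1.0, -0.1, 2.1]
width: 0.0362
```

Contact at the expected height. Release, lift and back off so the wrist camera can check.

Emit:
step_arm:
  plan:
    - [[0,0,0.2,0,45],[0,0,0.2,0,55],[0,0,0.2,0,65],[0,0,0.2,0,80],[0,0,0.2,0,80],[0,0,0.2,0,80],[0,0,0.2,0,80],[0,0,0.2,0,80]]

```text
time: 40.97
tool_pos: [0.5633, -0.0341, 0.1328]
ee_rot: [3.142, 0.0, 0.086]
wrist_force: [-0.2, -0.2, -0.8]
width: 0.0751
```

Emit:
step_arm:
  plan:
    - [[0,0,8,0,80],[0,0,20,0,80],[0,0,40,0,80],[0,0,70,0,80],[0,0,100,0,80],[0,0,120,0,80],[0,0,120,0,80],[0,0,120,0,80]]

```text
time: 41.63
tool_pos: [0.5642, -0.0343, 0.2555]
ee_rot: [3.14, -0.005, 0.086]
wrist_force: [0.4, 0.1, -0.5]
width: 0.0752
```

Emit:
step_arm:
  plan:
    - [[-40,0,0,0,80],[-80,0,0,0,80],[-120,0,0,0,80],[-150,0,0,0,80],[-160,0,0,0,80],[-160,0,0,0,80],[-160,0,0,0,80],[-160,0,0,0,80]]

```text
time: 42.3
tool_pos: [0.4042, -0.0342, 0.2521]
ee_rot: [-3.141, 0.001, 0.086]
wrist_force: [0.1, 0.6, -0.2]
width: 0.0753
```

```bash
python3 - <<'E'
from h import *
snap("wrist");snap("wrist");snap("wrist")
V=snap("wrist"); save(V[0],"pics/w11.png"); f,K,R,t=V
for n,p,z,tol in(("red",[.548,.0996],.1,(45,25,25)),("green",[.576,-.172],.1,(45,25,25)),("blue",[.675,-.024],.1,(45,25,25)),("jar",[.5633,-.0342],.16,(60,25,30))):
    u,v=proj(np.r_[p,z],K,R,t)[0].astype(int)
    try: print(n,u,v,f[v,u],meas(V,(u,v),z,tol)[0])
    except Exception as e: print(n,u,v,e)
S=snap("scene"); save(S[0],"pics/s11.png")
E
```

```text
red 202 40 [161  75  72] [549.   99.5  23.2  23.4]
green 476 35 [ 58 124  75] [ 575.7 -172.1   22.8   25.3]
blue 338 -101 [37 38 39] [209.3 -32.  226.1 993.9]
jar 340 14 [205 177  89] [560.7 -34.1  29.9  36.7]
```

View pics/w11.png

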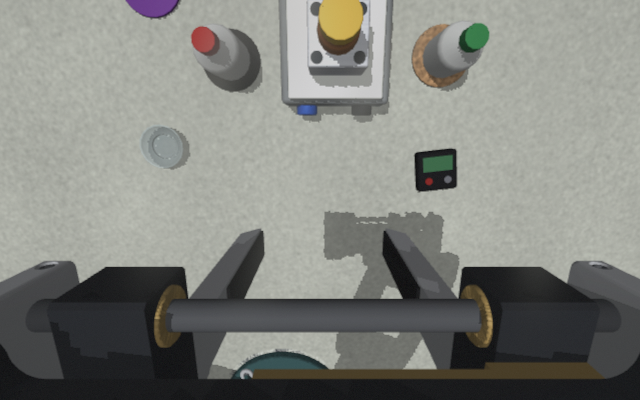

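View pics/s11.png

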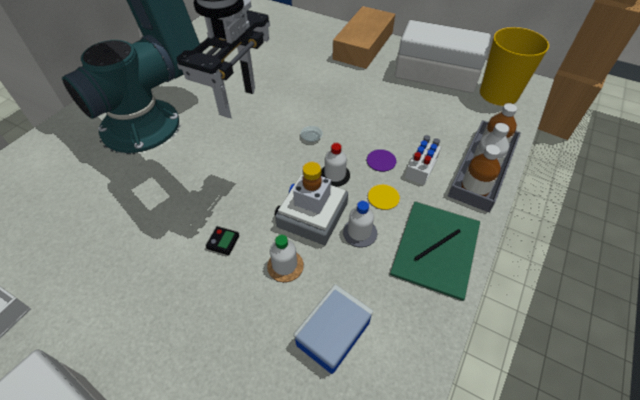

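Everything stands in place. The red cap is at (549.0,99.5) against its coaster at (548.4,99.6), and the green at (575.7,-172.1) against (576.2,-172.3). The jar is centred sideways at y = -34.1. Its x reading of 560.7 comes from a lid that measured only 29.9 mm deep, so I don't trust it. I'm handing in.

```bash
python3 -c "
from bench import robot
print(robot.close_job())"
```

```text
the job is handed in; nothing more can be done
None
```

The hot-plate station is set out and handed in at about 42.5 s on the robot's clock. The steps were done in the order asked, and each item was lowered in sub-millimetre steps and let go at light contact (0.7–4.9 N).

| Item | Placed on | Last check |
|---|---|---|
| Red bottle | black coaster, left | within about 1 mm of centre |
| Green bottle | cork coaster, right | within about 1 mm of centre |
| Blue bottle | grey coaster, behind | gripper let go at (675.4, -23.9), coaster at (675.3, -24.1) mm; upright in the final scene view |
| Block | hot plate | (563.3, -34.3) against the plate's (563.1, -33.9) mm; turned 0.089 rad against 0.085 |
| Jar | middle of the block's top | gripper let go at (563.3, -34.1) mm; upright |

- **Rack:** it was not touched.
- **Blue bottle:** it was out of the final wrist view, so its position was not measured after placing.
- **Jar:** its last wrist reading gave y = -34.1, but x = 560.7, about 2.5 mm short. The lid measured only 29.9 mm deep in that view, so I discounted the x value.
- **Cameras:** the fixed cameras read flat targets about 2–3 mm lower in y than the wrist camera. I used the wrist camera for both picking and placing so the difference would largely cancel.

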